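Tare the studio scale with the empty beaker on it

TASK

We are about to weigh out pigment: stand the empty straight-sided porcelain beaker upright near the middle of the scale's round steel pan, setting it down gently and letting it go. Then press the scale's tare button (the large round one on its front strip) fully down and release it, leaving the beaker standing there. Do not press the small on/off button on the other end of the strip.

Things in the scene. Friction and masses are not known exactly. Their poses are not given: they have to be found in the camera images.
- scale: Grey bench scale, 250 (x) by 190 (y) by 45 mm high, fixed to the bench, turned up to 20 degrees. Origin: centre of its underside, at bench height; z up; its front strip, with a dark display between two black push buttons, lies on its -x side, nearest the robot; +y is left seen from the robot. Round steel pan 140 mm across, centred at x 35, y 0 mm, its top 55 mm above the origin.
- tare (a joint): Travel in m of the large round black tare button, 32 mm across, at the left (+y) end of the strip: centre at x -95, y 55 mm on the scale, top 59 mm above the scale's origin when up. 0 = up, 0.006 = fully down. It goes straight down, starts to move at about 1.2 N, is fully down at about 4 N and springs back by itself.
- power (a joint): Travel in m of the small round black on/off button, 16 mm across, at the right (-y) end of the strip: centre at x -95, y -60 mm on the scale, same height and spring as the tare button. 0 = up, 0.006 = fully down. Not to be pressed.
- beaker: Empty straight-sided white porcelain beaker, no handle or lid, about 52 mm across, 75 mm high, wall 4 mm, 80 to 160 g. Origin: centre of its underside; z up. It stands loose on the bench to the right (-y) of the scale among other vessels: a wider low bowl, a taller narrow-necked vase, a jar with a steel lid.

How it is judged:
On the way, in this order (a step that is already met when the one before it is completed fails the run):
1. the beaker stands upright on the pan, let go (x of beaker in the frame of scale between -0.005 and 0.075 m and y of beaker in the frame of scale between -0.04 and 0.04 m and z of beaker in the frame of scale between 0.05 and 0.062 m and angle between beaker's own z axis and vertical below 0.17 rad and contact force between beaker and the fingers below 0.3 N and linear speed of beaker below 0.02 m/s), for 0.2 s.
2. with the beaker on the pan, the tare button is pressed fully down (x of beaker in the frame of scale between -0.005 and 0.075 m and y of beaker in the frame of scale between -0.04 and 0.04 m and z of beaker in the frame of scale between 0.05 and 0.062 m and angle between beaker's own z axis and vertical below 0.17 rad and contact force between beaker and the fingers below 0.3 N and value of joint tare above 0.0048 m), for 0.05 s.
At the end, for the whole second after the job is handed in: The beaker stands upright (within 10 degrees), released and at rest on the scale's pan, its centre within 40 mm of the pan's centre along each of the scale's x and y; the tare button has been pressed to at least 4.8 of its 6 mm after that and is up again (under 1.5 mm) (all of step 1 and value of joint tare below 0.0015 m); the robot touches nothing.
It fails at once if the small on/off button is pressed (more than 3 mm) (value of joint power above 0.003 m).
It fails at once if the beaker is dropped onto the scale (falls free over the scale, faster than 0.6 m/s, as from about 20 mm or more) (linear speed of beaker above 0.6 m/s and contact force between beaker and the fingers below 0.1 N and z of beaker in the frame of scale above 0.045 m and x of beaker in the frame of scale between -0.125 and 0.125 m and y of beaker in the frame of scale between -0.095 and 0.095 m).
It also fails if it takes over 48 s, if anything falls off the work surface, if the arm or the gripper's body presses on something with over 40 N, if the wrist force passes 120 N, or if a joint passes its speed limit or range.

ROBOT

A 7-joint arm with a two-finger parallel gripper is mounted at the origin on the work surface. World frame = base frame: x ahead of the robot, y to its left, z up, the work surface at z = 0. Lengths are in m, angles in rad, forces in N, time in s.
With the tool pointing down it reaches from about 0.425 to 1.025 m from the base axis. Payload 9.4 kg.
Tool frame: the origin (TCP) lies midway between the tips of the shut fingers; the grasp point (between the pads) lies behind it (manip.grasp_offset is the z of the grasp point in the tool frame, in m); z points along the fingers, y is the line along which they close (so a half turn about z gives the same grasp; the last joint's range is limited). The gripper opens to 85 mm and grips with 20 to 120 N. Pads are 22 mm wide; open, the fingers measure 114 mm over their backs; the gripper's body (76 mm by 85 mm) begins 54 mm behind the grasp point. The pads swing forward as they close: fully open they stand 13 mm farther back than shut.
Start: joints at [1.026, 0.599, -0.003, 1.599, 0.002, 0.943, -0.08], TCP at [0.327, -0.647, 0.193] pointing down, gripper open.
Joint ranges: [-2.57, 2.57], [-0.35, 1.97], [-1.29, 1.29], [0.11, 2.56], [-1.05, 4.19], [0.11, 1.86], [-2.63, 2.63]. Speed limits (rad/s): [2.22, 2.22, 3.01, 3.01, 3.14, 3.14, 3.14].

INTERFACE

Orientations are given as a unit quaternion [x, y, z, w].
In Python, from cell import manip gives the robot as it stands. Calls block until the motion is done:
- manip.move_pose(position, orientation): joint-space move of the TCP to a pose.
- manip.servo_line(position, frame=None, rate=0.15): straight line of the TCP; frame=None keeps the orientation; rate is the mean speed in m/s.
- manip.goto_joints(angles): joint-space move.
- manip.grip(opening): finger opening in m; the grip force is fixed at half the most; returns when the fingers have stopped.
- manip.hold(seconds).
- manip.solve_ik(position, orientation): joint angles nearest the present ones, or None.
- manip.sense(): the state.
- manip.grab_frame(name): name is "scene" or "top" or "wrist"; returns (picture, depth): 384x512x3 uint8, blue, green, red; 384x512 float32, m along the optical axis (not along the pixel's ray), 0 where there is no reading.
- manip.camera_info(name): a dict with "fx", "fy", "cx", "cy" (pixels), "R" (3x3) and "t" (3): a world point X has camera coordinates R X + t. Camera axes: x right, y down, z forward; pixel columns grow to the right and rows downward; lengths in m; the calibration is good to about 2 mm. A picture is of the moment at which its call begins: read the wrist's pose just before it. camera_info takes no time and is no camera call; for the wrist camera it gives the pose at the moment of the call.
A pose or a line that the arm cannot do raises manip.IKError and nothing moves.
- manip.sign_off(): hands the job in; it is judged then, once.
Trained networks look in the newest picture that a camera, given by its name, has taken for a name from the list of things; names that differ only in an ending like _2 or _b are one class to them, and where a whole thing is asked for, a point or a joint stands for the part that bears it (a point fixed in the world has none). Each returns a list of dicts, best first, with "p" (0 to 1); they miss things now and then, are a little off and sometimes report something else, mostly with a low value. They report only what shows in the picture. A call takes as long as a camera call.
- manip.trace(query, camera): "mask" (384x512 bool, what is visible of it) and "box" ([centre column, centre row, width, height] in pixels, round what is visible of it).
- manip.tip_of(query, camera): "position" ([column, row] in pixels: a listed point, or the origin of a listed thing).
The state is a dict: "time": time; "joint_pos": joint angles; "joint_vel": joint speeds; "joint_efforts": joint torques, N m; "tcp_pos": TCP position; "ee_rot": TCP orientation; "wrist_force": force on the tool from outside, world axes, zero at the start; "wrist_torque": the same for the moment, N m; "opening": finger opening in m; "gripper_force": force on a finger pad.
Only numpy, scipy, OpenCV 4.12 (cv2) and the standard library are available. Lean on these libraries where they do the work, as an engineer would, in place of code of your own. Each camera call takes 0.05 s, during which the arm holds its last target. There are 200 camera calls.

## Working session

There is one attempt and no reset: what is moved stays moved. The work goes in short steps, each a Python script; the robot and the scene stay as the last script left them, time stands still between calls to the robot, and variables do not carry over. Pictures are saved under pics/ and viewed, at most 10 in all, crops included, and the job is handed in when it is done.

```bash
mkdir -p pics; ls
cat > h.py <<'E'
import numpy as np, cv2
from cell import manip
def cloud(name):
    c=manip.camera_info(name); im,d=manip.grab_frame(name)
    v,u=np.mgrid[:384,:512]
    P=np.stack([(u-c["cx"])/c["fx"]*d,(v-c["cy"])/c["fy"]*d,d],-1)
    return im,d,(P-c["t"])@np.array(c["R"])   # R^T (P-t)
E
python3 - <<'E'
from h import *
s=manip.sense();print(s["time"],s["tcp_pos"],s["ee_rot"],manip.grasp_offset)
ims=[]
for n in("scene","top"):
    im,d,W=cloud(n); ims.append(im); np.savez("pics/%s.npz"%n,im=im,d=d,W=W)
    for q in("beaker","scale","tare","power"):
        for r in manip.trace(q,n)[:3]:
            m=r["mask"]&(d>0); p=W[m]
            print(n,q,round(r["p"],2),np.round(r["box"]),m.sum(),np.round(np.median(p,0),3),np.round(np.percentile(p,[2,98],axis=0),3).tolist() if m.sum() else "")
        print("  tip",[(round(t["p"],2),np.round(t["position"],1).tolist()) for t in manip.tip_of(q,n)[:2]])
cv2.imwrite("pics/a.png",ims[0]);cv2.imwrite("pics/b.png",ims[1])
E
```

```text
pics
0.0 [ 0.32665104 -0.64667168  0.19221412] [ 9.72770372e-01  2.31769761e-01 -2.48654375e-04 -7.20033724e-04] -0.0187
scene beaker 0.63 [375. 254. 126. 152.] 13864 [0.553 0.242 0.046] [[0.413, 0.143, 0.023], [0.657, 0.338, 0.057]]
  tip [(0.72, [206.9, 159.3])]
scene scale 0.69 [376. 252. 124. 151.] 13986 [0.553 0.242 0.046] [[0.412, 0.143, 0.018], [0.657, 0.338, 0.057]]
  tip [(0.68, [374.6, 249.2])]
scene tare 0.57 [419. 203.  16.  17.] 230 [0.427 0.275 0.058] [[0.41, 0.261, 0.05], [0.439, 0.289, 0.061]]
scene tare 0.32 [373. 252. 122. 152.] 13655 [0.553 0.242 0.046] [[0.414, 0.144, 0.027], [0.657, 0.337, 0.057]]Traceback (most recent call last):
  File "<stdin>", line 10, in <module>
ValueError: it knows: beaker, scale
```

Run:
```python
from h import *
ims=[]
for n in("scene","top"):
    im,d,W=cloud(n); ims.append(im); np.savez("pics/%s.npz"%n,im=im,d=d,W=W)
    for q in("beaker","scale","tare","power"):
        for r in manip.trace(q,n)[:3]:
            m=r["mask"]&(d>0); p=W[m]
            print(n,q,round(r["p"],2),np.round(r["box"]),m.sum(),np.round(np.median(p,0),3),np.round(np.percentile(p,[2,98],axis=0),3).tolist() if m.sum() else "")
        if q in("beaker","scale"): print("  tip",[(round(t["p"],2),np.round(t["position"],1).tolist()) for t in manip.tip_of(q,n)[:2]])
cv2.imwrite("pics/a.png",ims[0]);cv2.imwrite("pics/b.png",ims[1])
```

```text
scene beaker 0.95 [204. 150.  28.  42.] 850 [ 0.491 -0.154  0.049] [[0.46, -0.181, 0.004], [0.508, -0.134, 0.075]]
scene beaker 0.29 [374. 251. 125. 153.] 13878 [0.553 0.242 0.046] [[0.412, 0.142, 0.022], [0.657, 0.338, 0.057]]
  tip [(0.58, [206.7, 156.5])]
scene scale 0.86 [374. 251. 124. 153.] 13623 [0.554 0.242 0.046] [[0.414, 0.144, 0.026], [0.657, 0.337, 0.057]]
  tip [(0.8, [373.6, 247.6])]
scene power 0.61 [358. 189.   8.  10.] 58 [0.447 0.163 0.057] [[0.44, 0.156, 0.048], [0.452, 0.169, 0.061]]
top beaker 0.72 [331. 209.  23.  22.] 434 [ 0.48  -0.165  0.025] [[0.456, -0.183, -0.0], [0.503, -0.135, 0.076]]
  tip [(0.88, [327.5, 209.4])]
top scale 0.57 [172. 197.  93. 112.] 7559 [0.522 0.232 0.046] [[0.403, 0.136, 0.038], [0.644, 0.331, 0.058]]
  tip [(0.83, [173.1, 196.3])]
```

View pics/b.png

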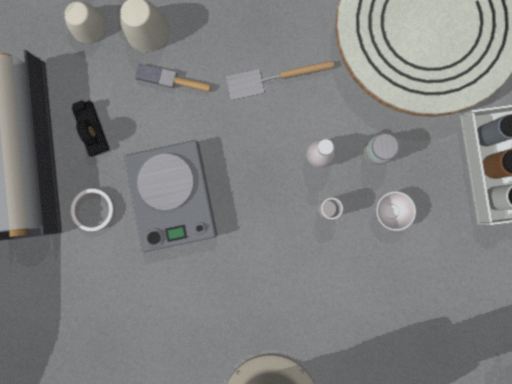

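View pics/a.png

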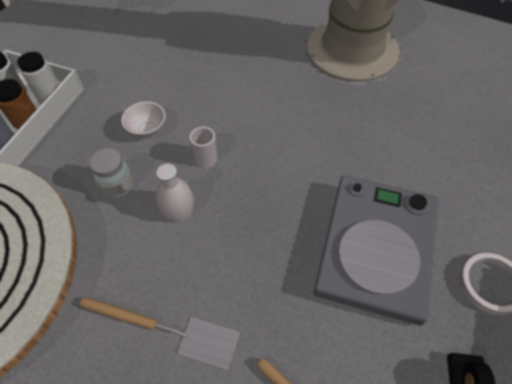

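Top view: the beaker is at (331,209), the vase at (320,152), the bowl at (395,211) and the jar at (381,148). The scale has its pan at (165,181), tare at (154,237) and power at (199,228). The scene view agrees, with the beaker at (204,148). Next I fit circles to the rim and pan.

Run:
```python
import numpy as np
from scipy.optimize import least_squares
def fit(p,r):
    f=lambda c:np.hypot(p[:,0]-c[0],p[:,1]-c[1])-c[2]
    s=least_squares(f,[*p[:,:2].mean(0),r],loss="soft_l1",f_scale=.002);return np.round(s.x,4),len(p)
for n in("scene","top"):
    z=np.load("pics/%s.npz"%n);W=z["W"].reshape(-1,3);g=z["im"].reshape(-1,3).mean(1);ok=z["d"].ravel()>0
    near=lambda c,r:ok&(np.hypot(W[:,0]-c[0],W[:,1]-c[1])<r)
    b=W[near((.482,-.158),.04)&(W[:,2]>.071)]
    print(n,"rim",fit(b,.024),"zmax",b[:,2].max(), "mean",b[:,:2].mean(0),(b[:,:2].max(0)+b[:,:2].min(0))/2)
    p=W[near((.56,.24),.09)&(W[:,2]>.0515)&(W[:,2]<.06)];print("pan mean",p.mean(0),(p.max(0)+p.min(0))/2,len(p))
    for c in((.427,.275),(.446,.163)):
        m=near(c,.022)&(W[:,2]>.053);q=W[m]
        if len(q): print("btn",q.mean(0),(q.max(0)+q.min(0))/2,len(q),np.ptp(q,axis=0))
    v=W[near((.6,-.13),.1)&(W[:,2]>.02)];print("vase",v.mean(0) if len(v) else 0,v.min(0),v.max(0))
```

```text
scene rim (array([ 0.4833, -0.1586,  0.0238]), 158) zmax 0.07800495131748386 mean [ 0.48317754 -0.15801718] [ 0.48304257 -0.15870013]
pan mean [0.56366682 0.24569265 0.05474049] [0.56083991 0.24454906 0.05528833] 4640
btn [0.42526376 0.27517515 0.05793813] [0.42338212 0.27791983 0.05721373] 212 [0.03181688 0.03669244 0.00829571]
btn [0.4454708  0.16232458 0.05757278] [0.44370722 0.16241535 0.05769235] 53 [0.01655204 0.01431272 0.00895064]
vase [ 0.61598941 -0.13317212  0.07959994] [ 0.50067342 -0.17107645  0.02006622] [ 0.65595787 -0.10637507  0.13718818]
top rim (array([ 0.4795, -0.16  ,  0.0237]), 109) zmax 0.07782502876244156 mean [ 0.48044939 -0.16095131] [ 0.479797   -0.16019542]
pan mean [0.55754383 0.2423011  0.05437988] [0.55774734 0.24294093 0.05552491] 2296
btn [0.42041434 0.27337804 0.058211  ] [0.41970397 0.27408648 0.05878473] 129 [0.02922342 0.02933973 0.00923914]
btn [0.4406681  0.16085809 0.05794684] [0.440721   0.16059718 0.05786664] 33 [0.01468284 0.01510055 0.00532126]
vase [ 0.60918676 -0.136572    0.09127687] [ 0.50277711 -0.17554609  0.03661331] [ 0.64904958 -0.10713495  0.13841509]
```

Run:
```python
from h import *
q=[1,0,0,0]; b=[.4815,-.1593]
def st(t):
    s=manip.sense();print(t,round(s["time"],2),np.round(s["tcp_pos"],4),np.round(s["wrist_force"],2),round(s["opening"],4),round(s["gripper_force"],1))
p=manip.sense()["tcp_pos"]
manip.servo_line([p[0],p[1],.25])
manip.move_pose([*b,.22],q); st("above")
manip.servo_line([*b,.10])
manip.servo_line([*b,.026],rate=.08); st("down")
manip.grip(0.03); st("grip")
manip.servo_line([*b,.12],rate=.08); st("lift")
im,d=manip.grab_frame("scene"); cv2.imwrite("pics/c.png",im)
```

```text
above 3.39 [ 0.4816 -0.1602  0.2199] [-0.62 -0.38 -0.29] 0.0856 0.0
down 5.42 [ 0.4818 -0.1594  0.0263] [ 0.36 -0.12 -0.2 ] 0.0853 0.0
grip 5.88 [ 0.4818 -0.1595  0.0271] [-1.69  0.86 14.48] 0.0487 59.5
lift 7.2 [ 0.4812 -0.1592  0.1195] [ 0.42  0.21 -1.33] 0.0486 62.0
```

View pics/c.png

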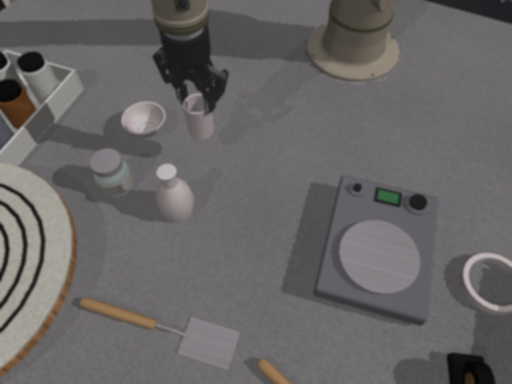

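The beaker is held upright at (199,117) and the other vessels haven't moved. Next I carry it over and lower it until it touches the pan.

Run:
```python
from h import *
q=[1,0,0,0]; b=[.4815,-.1593]; t=[.5595,.2437]
def st(t):
    s=manip.sense();print(t,round(s["time"],2),np.round(s["tcp_pos"],4),np.round(s["wrist_force"],2),round(s["opening"],4),round(s["gripper_force"],1));return s
manip.servo_line([*b,.19])
manip.move_pose([*t,.19],q)
manip.servo_line([*t,.10],rate=.1); f0=st("above")["wrist_force"][2]
manip.servo_line([*t,.087],rate=.04)
z=.087
while z>.079:
    z-=.001; manip.servo_line([*t,z],rate=.02)
    f=manip.sense()["wrist_force"][2]
    if f-f0>2: break
st("contact %.3f"%z)
im,d=manip.grab_frame("scene"); cv2.imwrite("pics/d.png",im[120:360,260:500])
```

```text
above 10.43 [0.5599 0.2439 0.1005] [-0.26 -0.25 -1.76] 0.0489 62.0
contact 0.082 12.16 [0.5597 0.2437 0.0823] [ 0.5  -1.18  2.82] 0.0487 62.4
```

View pics/d.png

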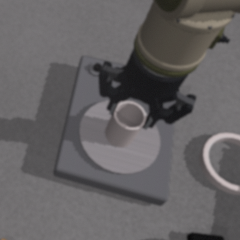

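The beaker stands on the pan at crop pixel (125,120), with contact at the expected height. I'll release, back off and check.

Run:
```python
from h import *
t=[.5595,.2437]
manip.grip(.085); manip.hold(.2)
manip.servo_line([*t,.20],rate=.12)
manip.move_pose([.4225,.2747,.17],[1,0,0,0])
manip.grip(0.0)
s=manip.sense();print(s["time"],s["tcp_pos"],s["wrist_force"],s["opening"])
im,d,W=cloud("top"); cv2.imwrite("pics/e.png",im[120:280,60:300].repeat(2,0).repeat(2,1))
m=(d>0)&(np.hypot(W[...,0]-.5595,W[...,1]-.2437)<.06)&(W[...,2]>.12)&(W[...,2]<.14)
print(W[m].mean(0),m.sum(),np.ptp(W[m],axis=0))
im,d=manip.grab_frame("scene"); cv2.imwrite("pics/f.png",im[80:360,240:512])
```

```text
15.3833 [0.4225248  0.27472941 0.17003435] [ 0.06507625 -0.15079388 -0.11552085] -0.00019255269051256149
[0.55783344 0.24260643 0.12769938] 154 [0.04850492 0.05083665 0.01329488]
```

View pics/f.png

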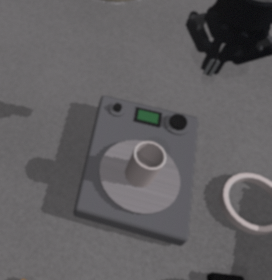

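The beaker stands upright and released on the pan at crop pixel (147,163). The shut fingers are above the tare side at (211,65). Now I press tare.

Run:
```python
from h import *
b=[.4225,.2747]
manip.servo_line([*b,.075],rate=.1); manip.hold(.2)
f0=manip.sense()["wrist_force"][2]; z=.063
manip.servo_line([*b,z],rate=.04)
while z>.046:
    z-=.001; manip.servo_line([*b,z],rate=.02)
    s=manip.sense(); f=s["wrist_force"][2]-f0; print(round(z,4),round(s["tcp_pos"][2],4),round(f,2))
    if f>7: break
manip.hold(.4); s=manip.sense();print(s["tcp_pos"],s["wrist_force"]-0)
manip.servo_line([*b,.075],rate=.05)
manip.servo_line([*b,.2])
manip.servo_line([.42,0.1,.25],rate=.2); manip.hold(.3)
s=manip.sense();print(s["time"],s["wrist_force"])
im,d,W=cloud("top")
m=(d>0)&(np.hypot(W[...,0]-.5595,W[...,1]-.2437)<.06)&(W[...,2]>.12)&(W[...,2]<.14)
print(W[m].mean(0),m.sum())
m=(d>0)&(np.hypot(W[...,0]-.4225,W[...,1]-.2747)<.011);print("tare z",np.median(W[m],0),m.sum())
im,d=manip.grab_frame("scene"); cv2.imwrite("pics/g.png",im[80:360,240:512])
```

```text
0.062 0.062 -0.6
0.061 0.061 -1.08
0.06 0.0599 0.01
0.059 0.0589 0.34
0.058 0.0579 -1.62
0.057 0.0569 -0.54
0.056 0.0559 -1.25
0.055 0.0549 -0.92
0.054 0.0539 0.19
0.053 0.0529 -0.83
0.052 0.0519 -0.58
0.051 0.051 -0.06
0.05 0.0499 -0.28
0.049 0.0489 -0.29
0.048 0.0479 0.13
0.047 0.0469 0.42
0.046 0.0459 -0.77
[0.42248969 0.27471661 0.04602373] [ 0.18584983 -0.1228018  -0.19788274]
24.9583 [-0.44362152 -0.42739409 -0.35841826]
[0.55792863 0.24233199 0.1278546 ] 154
tare z [nan nan nan] 0
  return _methods._mean(a, axis=axis, dtype=dtype,
  ret = um.true_divide(
```

View pics/g.png

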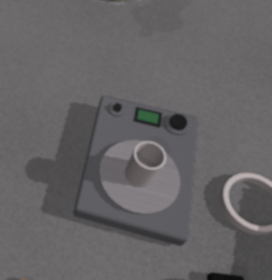

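The picture shows the beaker fine at (147,163) and the tare button up at (178,122), but no press force was felt. I'll go back down and look.

Run:
```python
from h import *
b=[.4225,.2747]
manip.servo_line([*b,.12],rate=.25)
manip.servo_line([*b,.056],rate=.1)
s=manip.sense();print(s["time"],s["tcp_pos"],s["ee_rot"],s["opening"],s["wrist_force"])
im,d,W=cloud("scene"); cv2.imwrite("pics/i.png",cv2.resize(im[100:300,320:512],None,fx=3,fy=3,interpolation=cv2.INTER_CUBIC)[:600])
c=manip.camera_info("scene")
for z in(.056,.059):
  p=np.array(c["R"])@np.array([*b,z])+c["t"]; print(c["fx"]*p[0]/p[2]+c["cx"],c["fy"]*p[1]/p[2]+c["cy"])
```

```text
26.875 [0.42276809 0.27462667 0.05643208] [ 9.99999960e-01 -1.47142112e-04  2.08829920e-04 -1.21226011e-04] -4.536935176071904e-05 [-0.10380685  0.25345339 -0.6388607 ]
417.4628963811846 200.83879718622697
417.9609892191544 200.00113817761485
```

View pics/i.png

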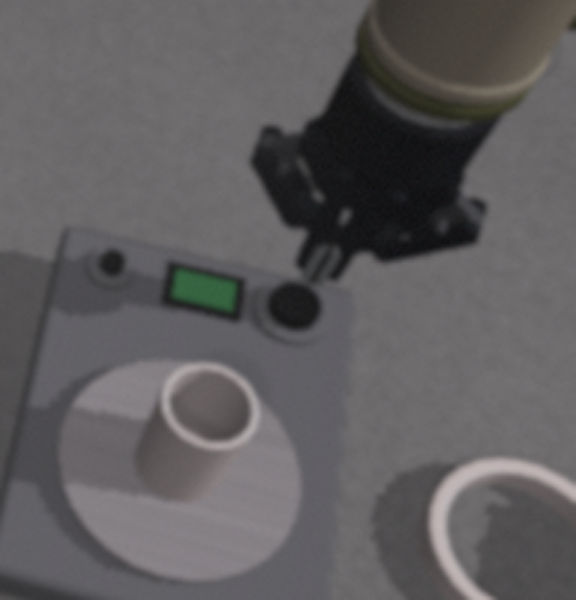

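The tips show at crop (320,275), above and beside the button at (295,305), so they sit higher than the TCP reading says. I'll measure the tip position from depth.

Run:
```python
from h import *
im,d,W=cloud("scene")
for r in range(186,205,2): print(r,[np.round(W[r,c]*1000).astype(int).tolist() for c in range(418,436,3)])
im,d,W=cloud("wrist"); cv2.imwrite("pics/w.png",im)
```

```text
186 [[433, 261, 111], [433, 265, 115], [436, 269, 121], [434, 274, 122], [437, 278, 128], [430, 283, 122]]
188 [[431, 263, 104], [432, 267, 108], [436, 271, 116], [436, 275, 118], [435, 280, 121], [431, 285, 119]]
190 [[355, 275, 0], [436, 268, 108], [435, 273, 110], [437, 277, 114], [432, 282, 111], [432, 286, 114]]
192 [[360, 276, 0], [436, 270, 102], [436, 275, 105], [435, 279, 107], [434, 284, 108], [431, 288, 108]]
194 [[407, 271, 56], [395, 278, 44], [435, 277, 98], [435, 281, 102], [353, 299, 0], [349, 305, -2]]
196 [[414, 272, 59], [413, 277, 61], [396, 284, 42], [394, 289, 44], [391, 295, 43], [354, 306, -1]]
198 [[420, 273, 61], [416, 279, 60], [413, 284, 59], [398, 291, 43], [396, 296, 43], [395, 301, 45]]
200 [[423, 275, 60], [421, 280, 60], [416, 285, 57], [406, 291, 48], [403, 297, 46], [397, 302, 42]]
202 [[427, 276, 59], [425, 281, 60], [422, 286, 59], [413, 292, 51], [405, 298, 44], [402, 303, 44]]
204 [[430, 277, 58], [429, 282, 59], [427, 287, 60], [416, 293, 49], [410, 299, 44], [407, 304, 44]]
```

View pics/w.png

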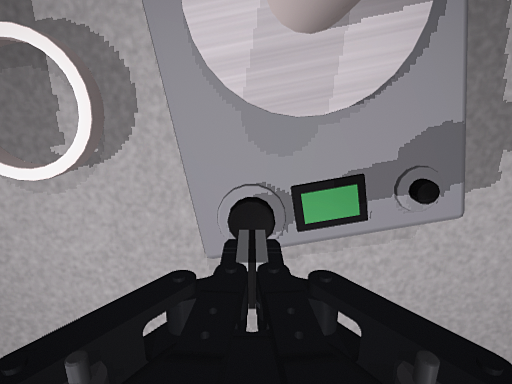

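The wrist view shows the shut tips centred over the tare button at (250,235). Depth puts them at z≈0.097, so they are about 40 mm short of the nominal TCP. I'll keep going down with the force stop.

Run:
```python
from h import *
b=[.4225,.2747]
f0=manip.sense()["wrist_force"][2]
z=.056; ok=False
while z>.006:
    z-=.002 if z>.03 else .001
    manip.servo_line([*b,z],rate=.03)
    s=manip.sense(); f=s["wrist_force"][2]-f0
    if z<.03 or f>2: print(round(z,4),round(s["tcp_pos"][2],4),round(f,2))
    if f>7: ok=True; break
print(ok,manip.sense()["time"])
if ok:
    manip.hold(.3); s=manip.sense();print(s["tcp_pos"],s["wrist_force"])
    manip.servo_line([*b,z+.03],rate=.06)
    im,d,W=cloud("wrist"); cv2.imwrite("pics/x.png",im)
    manip.servo_line([*b,.2],rate=.2)
```

```text
0.03 0.0299 -1.08
0.029 0.029 -0.37
0.028 0.0279 -1.4
0.027 0.0269 -1.58
0.026 0.0259 -1.02
0.025 0.0249 -1.71
0.024 0.024 -0.83
0.023 0.0229 -1.32
0.022 0.0219 -1.69
0.021 0.021 -1.44
0.02 0.02 0.66
0.019 0.019 0.59
0.018 0.018 1.14
0.017 0.017 1.43
0.016 0.016 1.98
0.015 0.015 2.08
0.014 0.0147 14.02
True 34.275
[0.42255799 0.27472337 0.01467547] [-2.16488737 -1.63587628 14.4571566 ]
```

The spring force rose over about 6 mm and then hit a hard stop, so tare was fully down. One final check, then I hand in.

Run:
```python
from h import *
im,d,W=cloud("scene"); cv2.imwrite("pics/y.png",im[80:360,240:512])
m=(d>0)&(np.hypot(W[...,0]-.5595,W[...,1]-.2437)<.06)&(W[...,2]>.12)&(W[...,2]<.14);print(W[m].mean(0),m.sum())
m=(d>0)&(np.hypot(W[...,0]-.425,W[...,1]-.275)<.011)&(W[...,2]<.08);print("tare",np.median(W[m],0),m.sum())
s=manip.sense();print(s["time"],s["tcp_pos"],s["wrist_force"])
if abs(np.median(W[m],0)[2]-.059)<.003: print(manip.sign_off())
```

```text
[0.56168127 0.24355894 0.12729453] 375
tare [0.42574619 0.27510601 0.05861831] 94
36.2583 [0.42186224 0.27422851 0.19878154] [0.15278541 0.78957903 0.34102992]
the job is handed in; nothing more can be done
None
```

View pics/y.png

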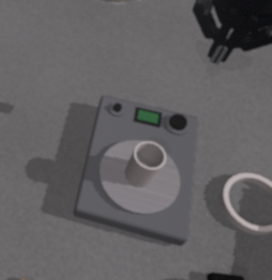

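Job handed in at about 36 s: the beaker stands upright and released near the middle of the pan, tare was pressed to its stop and is up again, the robot is clear, and the on/off button was not pressed; the judge's verdict was not shown.

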